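# Tip the heat sink's bay of a twin-bay salvage tray

### The job

Swing the wire cover of the tipping tray open past upright so that it stays open by itself, then gently, without forcing it against its stop, tip the tray sideways so that everything in the bay with the heat sink slides out into the tote on that side, while everything in the other bay stays in its bay. Then bring the tray back to level and leave it so, cover open; do not touch any of the parts, and leave the phone, the screwdriver and the solder spool where they lie.

Things in the scene. Friction and masses are not known exactly. Their poses are not given: they have to be found in the camera images.
- stand: Fixed stand of the tipping tray, 112 mm high to the pivot bar. Origin: centre of its underside on the bench. Its x axis is the direction of the tray's hinge line (which passes 115 mm above the origin), its +y points to the left bay, z up. The two totes stand at its two y sides; the robot is on its -x side.
- tray (a joint): Tilt of the tray in rad about the stand's x axis: 0 level, positive = right (-y) side down, rigid end stops at -0.85 and +0.85. Stiff hinge (0.5 N m of dry friction): the tray stays at whatever tilt it is left; pressing a ledge end takes about 4 to 9 N; the stops must not take over 30 N. The tilt at which parts slide depends on their friction, which varies: about 0.43 to 0.65.
- bay_left (a point): Middle of the left bay's floor. Axes are the tray's: x along the hinge line, y left, z up out of the tray. Aluminium tray, 144 mm (x) by 236 mm (y), floor 18 mm above the hinge line; a 50 mm high, 6 mm thick divider over the hinge line makes two bays of 132 mm (x) by 115 mm (y), with 50 mm walls at the x ends and an open mouth at the outer y side.
- bay_right (a point): Middle of the right bay's floor (120 mm from bay_left along the tray's y). Only the cover's end gates close the two bays' mouths: with the cover open, the parts can slide out there.
- ledge_left (a point): Point on top of the press ledge, near its left end: 108 mm from the tray's middle towards the robot, 95 mm left of the hinge line. The ledge is a flat shelf on the tray's robot side, level with the bay floor, 6 mm thick, 58 mm deep (72 to 130 mm from the tray's middle), 236 mm long, clear above; the 50 mm end wall rises 36 mm behind this point. Pressed down, it tips the left bay.
- ledge_right (a point): The same point at the right end of the ledge; pressing it down tips the right bay.
- cover (a joint): Opening angle of the wire cover in rad: 0 closed, 1.57 upright, 1.95 end stop, leaning away from the robot. It moves freely (160 g); left below upright it falls shut, left past it it falls open. A grid of 5 mm steel bars over both bays, with a gate plate at either y end.
- cover_knob (a point): Centre of the black ball knob (26 mm in diameter, on a 10 mm stem) on the cover's front edge, over the divider. It sits 138 mm from the cover's hinge along the cover and 32 mm above the cover's underside (101 mm above the tray's hinge line when closed).
- cover_hinge (a point): Point on the cover's hinge line, on the top of the tray's far wall (69 mm from the tray's middle, 69 mm above the tray's hinge line). The cover turns about the tray's y axis there.
- heatsink: Finned aluminium heat sink, 46 x 76 x 30 mm high, about 150 g. Origin: centre of its underside. It starts in the left or the right bay beside that bay's choke.
- transformer: Small transformer, dark laminated iron core with a copper winding, 46 x 62 x 42 mm high, about 260 g. Origin: centre of its underside. It starts in the other bay.
- choke_left: Round copper choke, 46 mm in diameter, 30 mm high, about 120 g, that starts in the left bay. Origin: centre of its underside.
- choke_right: A like choke that starts in the right bay.
- tote_left_floor (a point): Middle of the inner floor of the fixed grey tote (220 mm in x, 190 mm in y, floor 4 mm thick) left of the stand. Low 30 mm wall towards the stand, under the tray; 75 mm wall on the outer side. Axes nearly along the stand's.
- tote_right_floor (a point): The same for the tote right of the stand.
- phone: Black phone, 72 x 150 x 9 mm, lying in front of the stand on its left. A bystander.
- screwdriver: Screwdriver lying in front of the stand on its right. A bystander.
- spool: White solder spool, 60 mm in diameter, 44 mm high, behind the stand. A bystander.
Not all that is in view belongs to the job. Leave any turquoise look-alike of the transformer alone.

How it is judged (in metres and radians):
On the way, in this order (a step that is already met when the one before it is completed fails the run):
1. the cover stands open past upright (value of joint cover above 1.68 rad), for 0.2 s.
2. the heat sink and the choke from its bay lie in the tote on their side, the other bay's parts still in their bay (((x of heatsink in the frame of tote_left_floor between -0.105 and 0.105 m and y of heatsink in the frame of tote_left_floor between -0.09 and 0.09 m and height (world z) of each of heatsink, choke_left below 0.07 m and x of choke_left in the frame of tote_left_floor between -0.105 and 0.105 m and y of choke_left in the frame of tote_left_floor between -0.09 and 0.09 m and x of transformer in the frame of bay_right between -0.066 and 0.066 m and y of transformer in the frame of bay_right between -0.05 and 0.05 m and z of transformer in the frame of bay_right between -0.01 and 0.05 m and x of choke_right in the frame of bay_right between -0.066 and 0.066 m and y of choke_right in the frame of bay_right between -0.05 and 0.05 m and z of choke_right in the frame of bay_right between -0.01 and 0.05 m) or (x of heatsink in the frame of tote_right_floor between -0.105 and 0.105 m and y of heatsink in the frame of tote_right_floor between -0.09 and 0.09 m and height (world z) of each of heatsink, choke_right below 0.07 m and x of choke_right in the frame of tote_right_floor between -0.105 and 0.105 m and y of choke_right in the frame of tote_right_floor between -0.09 and 0.09 m and x of transformer in the frame of bay_left between -0.066 and 0.066 m and y of transformer in the frame of bay_left between -0.05 and 0.05 m and z of transformer in the frame of bay_left between -0.01 and 0.05 m and x of choke_left in the frame of bay_left between -0.066 and 0.066 m and y of choke_left in the frame of bay_left between -0.05 and 0.05 m and z of choke_left in the frame of bay_left between -0.01 and 0.05 m))), for 0.1 s.
At the end, for the whole second after the job is handed in: The tray is level again (within 0.12 rad), the cover is open past upright (over 1.68 rad), the heat sink and the choke from its bay are inside the tote on that side, the transformer and the other choke are still in their own bay, and all four parts are at rest (value of joint tray between -0.12 and 0.12 rad and value of joint cover above 1.68 rad and ((x of heatsink in the frame of tote_left_floor between -0.105 and 0.105 m and y of heatsink in the frame of tote_left_floor between -0.09 and 0.09 m and height (world z) of each of heatsink, choke_left below 0.07 m and x of choke_left in the frame of tote_left_floor between -0.105 and 0.105 m and y of choke_left in the frame of tote_left_floor between -0.09 and 0.09 m and x of transformer in the frame of bay_right between -0.066 and 0.066 m and y of transformer in the frame of bay_right between -0.05 and 0.05 m and z of transformer in the frame of bay_right between -0.01 and 0.05 m and x of choke_right in the frame of bay_right between -0.066 and 0.066 m and y of choke_right in the frame of bay_right between -0.05 and 0.05 m and z of choke_right in the frame of bay_right between -0.01 and 0.05 m) or (x of heatsink in the frame of tote_right_floor between -0.105 and 0.105 m and y of heatsink in the frame of tote_right_floor between -0.09 and 0.09 m and height (world z) of each of heatsink, choke_right below 0.07 m and x of choke_right in the frame of tote_right_floor between -0.105 and 0.105 m and y of choke_right in the frame of tote_right_floor between -0.09 and 0.09 m and x of transformer in the frame of bay_left between -0.066 and 0.066 m and y of transformer in the frame of bay_left between -0.05 and 0.05 m and z of transformer in the frame of bay_left between -0.01 and 0.05 m and x of choke_left in the frame of bay_left between -0.066 and 0.066 m and y of choke_left in the frame of bay_left between -0.05 and 0.05 m and z of choke_left in the frame of bay_left between -0.01 and 0.05 m)) and linear speed of each of heatsink, transformer, choke_left, choke_right below 0.02 m/s); the robot touches nothing.
It fails at once if the robot touches one of the four parts (contact force between any of the fingers, the arm and heatsink above 0.5 N or contact force between any of the fingers, the arm and transformer above 0.5 N or contact force between any of the fingers, the arm and choke_left above 0.5 N or contact force between any of the fingers, the arm and choke_right above 0.5 N).
It fails at once if the phone, the screwdriver or the spool is moved by more than 30 mm (distance of any of phone, screwdriver, spool from where it was at the start of the episode above 0.03 m).
It fails at once if the tray is flung (it turns faster than 2.5 rad/s) (velocity of joint tray above 2.5 rad/s or velocity of joint tray below -2.5 rad/s).
It fails at once if the tipped tray is forced, for instance against its end stop, with more than 30 N (contact force between the fingers and stand above 30 N and (value of joint tray above 0.2 rad or value of joint tray below -0.2 rad)).
It also fails if it takes over 61 s, if anything falls off the work surface, if the arm or the gripper's body presses on something with over 40 N, if the wrist force passes 120 N, or if a joint passes its speed limit or range.

### The arm

A 7-joint arm with a two-finger parallel gripper is mounted at the origin on the work surface. World frame = base frame: x ahead of the robot, y to its left, z up, the work surface at z = 0. Lengths are in mm, angles in rad, forces in N, time in s.
With the tool pointing down it reaches from about 400 to 925 mm from the base axis. Payload 5.6 kg.
Tool frame: the origin (TCP) lies midway between the tips of the shut fingers; the grasp point (between the pads) lies 19 mm behind it (hold_point_z is the distance from the TCP to the grasp point, in mm); z points along the fingers, y is the line along which they close (so a half turn about z gives the same grasp; the last joint's range is limited). The gripper opens to 85 mm and grips with 20 to 120 N. Pads are 22 mm wide; open, the fingers measure 114 mm over their backs; the gripper's body (76 mm by 85 mm) begins 54 mm behind the grasp point. The pads swing forward as they close: fully open they stand 13 mm farther back than shut.
Start: joints at [-1.383, 0.468, -0.012, 1.603, 0.006, 1.071, -0.056], TCP at [148.733, 632.761, 231.29] pointing down, gripper open.
Joint ranges: [-2.53, 2.53], [-0.31, 2.02], [-1.57, 1.55], [0.28, 2.44], [-1.29, 4.43], [0.15, 1.84], [-2.92, 2.92]. Speed limits (rad/s): [2.57, 2.57, 3.14, 3.14, 3.14, 3.14, 3.14].

### API

Orientations are given as a unit quaternion [x, y, z, w].
In Python, from workcell import * gives the robot as it stands.
- The arm moves only by the tool carry_out, never from a script. Its argument "rows" is a list of rows, each a list of 6 numbers: the shift along the tool's x, y, z scaled (see below), then the turn, a rotation vector about the tool's x, y, z scaled (see below). In form: [[x, y, z, wx, wy, wz], ...]. A call has 1 to 20 rows; each row shifts and turns the commanded pose from where the row before left it, along the tool's axes as they then stand; what a row does not reach is not made up. The controller multiplies each number of a shift by 75 cm and each number of a turn by pi/2 rad. A row lasts 1/10 s, in which the tool goes at most 50 mm and 8.59 degrees, less where a joint would pass 70% of its speed; a pose out of reach is approached as far as the arm can. A call with a number of a shift or a turn outside -1 to 1 is refused whole. A call with a gripper value outside its range is refused whole. "claw" is the opening, from 0 (shut) to 1 (fully open), set as the call begins (left out, the last holds). The fingers move at their own pace and stop on an object; the grip force is fixed at half the most. Time passes only in rows, so rows that do not move let the fingers close. It gives the time, the measured TCP pose, the force, the opening and the grip force at its end, in the units of the state.
- get_state(): the state, without advancing time (a new reading comes with each control period).
- read_camera(name): name is "scene" or "top"; returns a dict with "frame" (420x560x3 uint8, red, green, blue), "K" (3x3 intrinsics, pixels), "origin" and "attitude" of the camera in the world. Camera axes: x right, y down, z forward; pixel columns grow to the right and rows downward; lengths in mm; the calibration is good to about 2 mm. A picture is of the moment at which its call begins. There is no depth.
- job_done(): hands the job in; it is judged then, once.
The state is a dict: "t": time; "q": joint angles; "dq": joint speeds; "tau": joint torques, N m; "ee_pos": TCP position; "eef_rot": TCP orientation; "ft_force": force on the tool from outside, world axes, zero at the start; "ft_torque": the same for the moment, N m; "opening": finger opening in mm; "grip_force": force on a finger pad.
Only numpy, scipy, OpenCV 4.12 (cv2) and the standard library are available. Lean on these libraries where they do the work, as an engineer would, in place of code of your own. Each camera call takes 0.05 s, during which the arm holds its last target. There are 200 camera calls.

## Working session

There is one attempt and no reset: what is moved stays moved. The work goes in short steps, Python scripts to look and compute and a tool call to move; the robot and the scene stay as the last step left them, time stands still between calls to the robot, and variables do not carry over. Pictures are saved under pics/ and viewed, at most 10 in all, crops included, and the job is handed in when it is done.

Besides the shell and the picture viewer there is one more tool, called after "Request:" by a JSON object that holds its "fn" and its "kwargs". carry_out: Moves the arm, as the interface text tells. Shifts and turns lie within -1 to 1; 1 stands for 75 cm of shift or pi/2 rad of turn. Its arguments: {"type":"object","properties":{"rows":{"type":"array"},"claw":{"type":"number"}},"required":["rows"]}

```bash
mkdir -p pics; python3 - <<'E'
from workcell import *
import cv2,numpy as np
s=get_state();print(s['t'],s['ee_pos'],s['eef_rot'],s['ft_force'],s['opening'])
for n in('scene','top'):
    c=read_camera(n);cv2.imwrite(f'pics/{n}0.png',c['frame'][:,:,::-1]);np.savez(f'{n}0.npz',**c);print(n,c['K'],c['origin'],c['attitude'])
E
```

```text
0.0 [148.63780823 632.20490249 230.34573286] [ 1.15178572e-01  9.93344409e-01 -8.82651745e-04 -4.06361953e-05] [ 0.26325838  0.06736271 -0.08178057] 85.23909811530382
scene [[438.33456831   0.         281.37896803]
 [  0.         438.33456831 208.21612509]
 [  0.           0.           1.        ]] [1264.88494384 -339.96707884  975.8373508 ] [ 0.77208876  0.52139952 -0.19651848 -0.30561735]
top [[417.18648066   0.         278.59634429]
 [  0.         417.18648066 208.02962155]
 [  0.           0.           1.        ]] [ 459.41262133  -53.92805245 1042.07357083] [-0.69818301  0.71449966 -0.02718307  0.03594153]
```

View pics/scene0.png

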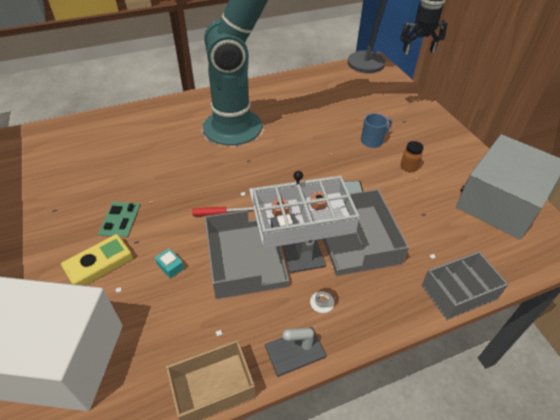

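View pics/top0.png

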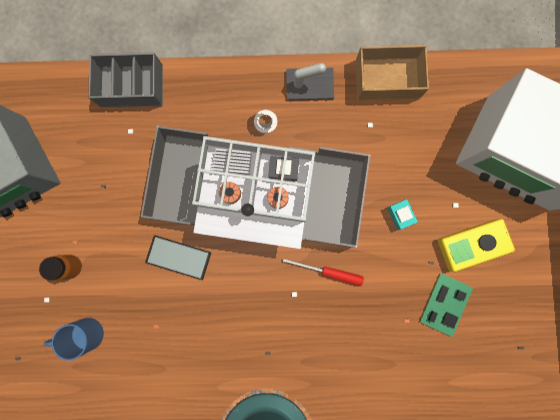

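The top view shows the stand centre near (255,180), the knob at (248,210) and the ledge at (248,232). The finned block at (232,160) is in the left bay, and a dark core at (285,167) is in the right bay. The turquoise look-alike is at (403,214), outside the tray. I'll enlarge a crop to confirm which bay holds the heat sink.

```bash
cat > h.py <<'E'
import numpy as np,cv2
from scipy.spatial.transform import Rotation as R
def ray(c,u,v):
    d=R.from_quat(c['attitude']).apply(np.linalg.inv(c['K'])@[u,v,1.]);return np.array(c['origin']),d
def onz(c,u,v,z):
    o,d=ray(c,u,v);return o+d*(z-o[2])/d[2]
def proj(c,p):
    q=c['K']@R.from_quat(c['attitude']).inv().apply(np.array(p)-c['origin']);return q[:2]/q[2]
def tri(ca,a,cb,b):
    o1,d1=ray(ca,*a);o2,d2=ray(cb,*b)
    t=np.linalg.lstsq(np.c_[d1,-d2],o2-o1,rcond=None)[0];return (o1+d1*t[0]+o2+d2*t[1])/2,np.linalg.norm(o1+d1*t[0]-o2-d2*t[1])
E
python3 - <<'E'
from h import *
t=np.load('top0.npz');s=np.load('scene0.npz')
f=t['frame'][:,:,::-1]
cv2.imwrite('pics/crop.png',cv2.resize(f[115:265,140:380],None,fx=3.3,fy=3.3,interpolation=cv2.INTER_CUBIC))
def dark(c,x0,y0,x1,y1):
    g=c['frame'][y0:y1,x0:x1].max(2)<50;n,l,st,ce=cv2.connectedComponentsWithStats(g.astype(np.uint8))
    i=1+st[1:,4].argmax();return ce[i]+[x0,y0],st[i,4]
a,na=dark(t,236,200,260,218);b,nb=dark(s,290,168,306,183)
print(a,na,b,nb,tri(t,a,s,b),onz(t,*a,216))
m=(f.min(2)>195).astype(np.uint8);m[:206]=0;m[252:]=0;m[:,:185]=0;m[:,312:]=0
n,l,st,ce=cv2.connectedComponentsWithStats(m);i=1+st[1:,4].argmax();print(st[i])
r=cv2.minAreaRect(np.argwhere(l==i)[:,::-1].astype(np.float32));bx=cv2.boxPoints(r)
for p in bx:print(p,onz(t,*p,133)[:2])
E
```

```text
Traceback (most recent call last):
ValueError: attempt to get argmax of an empty sequence
```

View pics/crop.png

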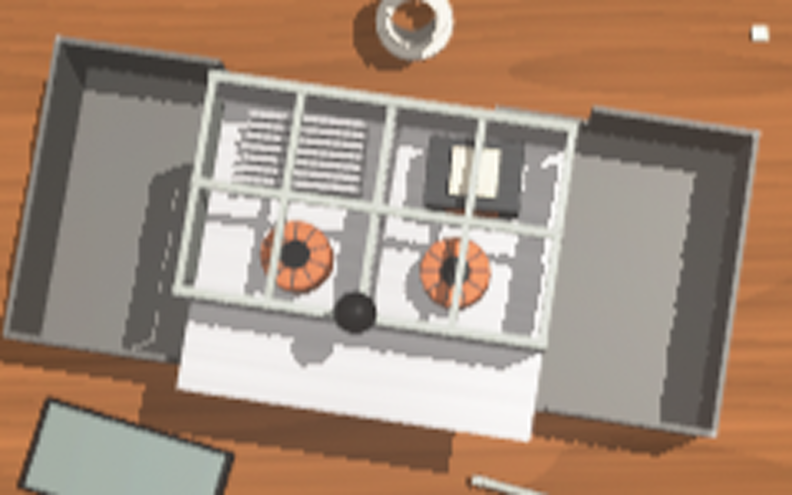

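The crop confirms it: the finned heat sink is at crop (300,150), in the left bay, and the dark-core transformer is at (473,172), in the right bay. The knob is at crop (355,312). The ledge's front corners are at (177,390) and (530,440). So the tray tips left.

```bash
python3 - <<'E'
from h import *
t=np.load('top0.npz');s=np.load('scene0.npz')
def dark(c,x0,y0,x1,y1,th):
    g=c['frame'][y0:y1,x0:x1].max(2)<th;n,l,st,ce=cv2.connectedComponentsWithStats(g.astype(np.uint8))
    i=1+st[1:,4].argmax();return ce[i]+[x0,y0],st[i,4]
a,na=dark(t,236,200,260,218,75);b,nb=dark(s,290,168,306,181,75)
print(a,na,b,nb,tri(t,a,s,b),onz(t,*a,216))
L=onz(t,193.6,233.2,133);Rr=onz(t,300.6,248.3,133)
print('ledge',L,Rr,np.linalg.norm(L-Rr))
ey=(L-Rr)/np.linalg.norm(L-Rr);ex=np.array([ey[1],-ey[0],0])
O=(L+Rr)/2+ex*130
print('yaw',np.arctan2(ex[1],ex[0]),'O',O,'knob pred',O+ex*-69+[0,0,83],'ledgeL',O-108*ex+95*ey)
H=O+ex*69;print('hinge',H)
# checks
for c,n in((t,'top'),(s,'scene')):
    for k,p in dict(knob=O-69*ex+[0,0,83],TL=H+118*ey+[0,0,51],TR=H-118*ey+[0,0,51]).items():print(n,k,proj(c,p))
# bystanders: phone
for p in((148,262),(157,236),(210,251),(202,278)):print('phone',onz(t,*p,9)[:2])
from workcell import *
q=get_state()
print(R.from_quat(q['eef_rot']).as_matrix().round(3))
E
```

```text
[247.29357798 209.39449541] 109 [297.82539683 175.36507937] 63 (array([532.30540897,  17.82154036, 215.03191274]), np.float64(0.15377391026732468)) [532.2469869  17.8099973 216.       ]
ledge [490.2051499  143.10642834 133.        ] [452.18987862 -89.29078631 133.        ] 235.48593636657966
yaw -0.16214282828910834 O [599.49238558   5.92149231 133.        ] knob pred [531.39741542  17.06038985 216.        ] ledgeL [508.24511731 117.11023289 133.        ]
hinge [667.58735574  -5.21740524 133.        ]
top knob [247.67667317 209.81097299]
top TL [203.07393959 138.57596314]
top TR [314.51413287 153.6363871 ]
scene knob [297.45294395 174.92872183]
scene TL [358.17147949 215.74641415]
scene TR [262.67783294 231.71656887]
phone [425.99107209 283.12859986]
phone [489.55071889 261.05865648]
phone [449.58000604 129.57448144]
phone [384.05535216 149.77599068]
[[-0.973  0.229 -0.   ]
 [ 0.229  0.973 -0.002]
 [-0.    -0.002 -1.   ]]
```

Request:
{"fn": "carry_out", "kwargs": {"rows": [[0, 0, -0.0467, 0, 0, -0.044], [0, 0, -0.0467, 0, 0, 0], [-0.0354, -0.0404, 0, 0, 0, 0], [-0.0354, -0.0404, 0, 0, 0, 0], [-0.0354, -0.0404, 0, 0, 0, 0], [-0.0354, -0.0404, 0, 0, 0, 0], [-0.0354, -0.0404, 0, 0, 0, 0], [-0.0354, -0.0404, 0, 0, 0, 0], [-0.0354, -0.0404, 0, 0, 0, 0], [-0.0354, -0.0404, 0, 0, 0, 0], [-0.0354, -0.0404, 0, 0, 0, 0], [-0.0354, -0.0404, 0, 0, 0, 0], [-0.0354, -0.0404, 0, 0, 0, 0], [-0.0354, -0.0404, 0, 0, 0, 0], [-0.0354, -0.0404, 0, 0, 0, 0], [-0.0354, -0.0404, 0, 0, 0, 0], [-0.0354, -0.0404, 0, 0, 0, 0], [-0.0354, -0.0404, 0, 0, 0, 0], [-0.0354, -0.0404, 0, 0, 0, 0], [-0.0354, -0.0404, 0, 0, 0, 0]], "claw": 0.7}}

```text
t: 2.1
ee_pos: [533.0, 16.1, 301.2]
eef_rot: [0.081, 0.997, 0.0, -0.0]
ft_force: [1.0, 0.2, -0.3]
opening: 59.8
grip_force: 0.0
```

Request:
{"fn": "carry_out", "kwargs": {"rows": [[0, 0.002, 0.046, 0, 0, 0], [0, 0, 0.046, 0, 0, 0], [0, 0, 0.026, 0, 0, 0], [0, 0, 0.02, 0, 0, 0], [0, 0, 0, 0, 0, 0], [0, 0, 0, 0, 0, 0]]}}

```text
t: 2.7
ee_pos: [532.8, 18.9, 197.9]
eef_rot: [0.081, 0.997, -0.0, -0.0]
ft_force: [0.4, 0.3, 0.3]
opening: 59.8
grip_force: 0.0
```

Request:
{"fn": "carry_out", "kwargs": {"rows": [[0, 0, 0, 0, 0, 0], [0, 0, 0, 0, 0, 0], [0, 0, 0, 0, 0, 0], [0, 0, 0, 0, 0, 0], [0, 0, 0, 0, 0, 0], [0, 0, 0, 0, 0, 0], [0, 0, 0, 0, 0, 0]], "claw": 0}}

```text
t: 3.4
ee_pos: [533.3, 18.4, 199.2]
eef_rot: [0.081, 0.997, 0.0, 0.001]
ft_force: [-1.9, -1.3, 5.5]
opening: 23.3
grip_force: 58.4
```

Request:
{"fn": "carry_out", "kwargs": {"rows": [[0, 0, 0, 0, 0, 0], [0, 0, 0, 0, 0, 0], [0, 0, 0.006, 0, 0, 0], [0, 0, 0, 0, 0, 0]], "claw": 0.45}}

```text
t: 3.8
ee_pos: [532.3, 19.2, 192.6]
eef_rot: [0.081, 0.997, -0.0, -0.001]
ft_force: [0.4, 0.9, -0.7]
opening: 38.4
grip_force: 0.0
```

Request:
{"fn": "carry_out", "kwargs": {"rows": [[0, 0, 0, 0, 0, 0], [0, 0, 0, 0, 0, 0], [0, 0, 0, 0, 0, 0], [0, 0, 0, 0, 0, 0], [0, 0, 0, 0, 0, 0], [0, 0, 0, 0, 0, 0]], "claw": 0}}

```text
t: 4.4
ee_pos: [532.6, 18.8, 193.3]
eef_rot: [0.081, 0.997, -0.0, -0.0]
ft_force: [-2.1, -1.0, 2.3]
opening: 23.5
grip_force: 58.6
```

Request:
{"fn": "carry_out", "kwargs": {"rows": [[-0.0071, 0, -0.0235, 0, 0, 0], [-0.0101, 0, -0.0224, 0, 0, 0], [-0.0129, 0, -0.0209, 0, 0, 0], [-0.0155, 0, -0.019, 0, 0, 0], [0, 0, 0, 0, 0, 0]]}}

```text
t: 4.9
ee_pos: [567.4, 13.9, 258.9]
eef_rot: [0.081, 0.997, 0.001, 0.001]
ft_force: [-4.2, 0.9, 1.2]
opening: 23.0
grip_force: 59.3
```

Request:
{"fn": "carry_out", "kwargs": {"rows": [[-0.0178, 0, -0.0169, 0, 0, 0], [-0.0199, 0, -0.0144, 0, 0, 0], [-0.0216, 0, -0.0117, 0, 0, 0], [-0.0229, 0, -0.0088, 0, 0, 0], [-0.0238, 0, -0.0058, 0, 0, 0], [-0.0244, 0, -0.0026, 0, 0, 0], [-0.0245, 0, 0.0005, 0, 0, 0], [-0.0243, 0, 0.0037, 0, 0, 0], [-0.0236, 0, 0.0068, 0, 0, 0], [-0.0225, 0, 0.0098, 0, 0, 0], [0, 0, 0, 0, 0, 0]]}}

```text
t: 6.0
ee_pos: [733.8, -13.8, 284.4]
eef_rot: [0.081, 0.997, -0.0, -0.001]
ft_force: [-0.3, 0.1, -0.8]
opening: 0.1
grip_force: 0.0
```

```bash
python3 - <<'E'
from workcell import *
import cv2
c=read_camera('scene');cv2.imwrite('pics/s1.png',cv2.resize(c['frame'][90:310,180:430,::-1],None,fx=2.6,fy=2.6))
E
```

```text
(no output)
```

View pics/s1.png

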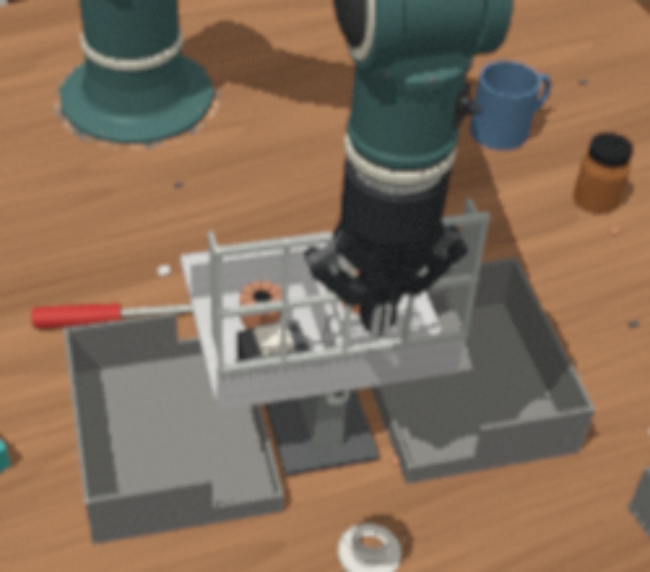

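The knob slipped out late in the arc. The cover looks upright or open, with its top edge around crop (220,250) to (487,218). I'll check the angle by projecting the known cover corners.

```bash
python3 - <<'E'
from h import *
from workcell import *
t=read_camera('top');s=read_camera('scene')
cv2.imwrite('pics/t1.png',cv2.resize(t['frame'][100:270,130:390,::-1],None,fx=3,fy=3))
a=-.162;ex=np.array([np.cos(a),np.sin(a),0]);ey=np.array([-ex[1],ex[0],0]);O=np.array([599.5,6,115])
for th in(1.2,1.4,1.57,1.75,1.95):
  f=lambda L,h,y:O+[0,0,69]+ex*(69-L*np.cos(th)+h*np.sin(th))+ey*y+np.array([0,0,L*np.sin(th)+h*np.cos(th)])
  print(th,[ (proj(s,f(138,2,y))-[180,90])*2.6 for y in(-117,117)],'knob',(proj(s,f(138,32,0))-[180,90])*2.6,'top',[(proj(t,f(138,2,y))-[130,100])*3 for y in(-117,117)],(proj(t,f(138,32,0))-[130,100])*3)
E
```

```text
1.2 [array([202.51792698, 227.41590678]), array([464.85670243, 188.9810909 ])] knob [345.96048587 220.31865772] top [array([556.83851079, 192.26148162]), array([166.03923778, 139.25438925])] [366.06542847 115.03607792]
1.4 [array([208.45163575, 243.03559216]), array([476.64439267, 203.0985455 ])] knob [355.44888149 242.30341573] top [array([563.71122628, 145.46761175]), array([170.39410156,  92.50583474])] [372.87458263  67.6392992 ]
1.57 [array([213.98846095, 261.27286192]), array([486.59484332, 219.92055503])] knob [363.31827366 265.42190159] top [array([569.16147714, 105.95230518]), array([175.98897308,  53.33607448])] [379.09585239  30.26172376]
1.75 [array([220.12388178, 285.02369528]), array([496.61147674, 242.08627448])] knob [371.07206517 293.45480415] top [array([574.25337928,  66.45059101]), array([183.51657964,  14.48380462])] [385.78465063  -4.51988556]
1.95 [array([226.95635294, 315.74276951]), array([506.55639539, 271.02333496])] knob [378.53843527 327.47071996] top [array([578.8106099,  27.6400252]), array([193.33225627, -23.31438758])] [392.95210038 -35.64019012]
```

View pics/t1.png

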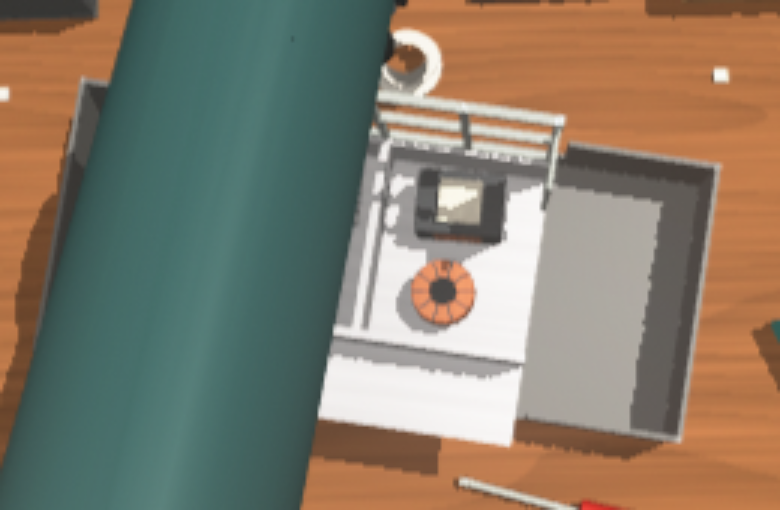

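```bash
python3 - <<'E'
from h import *
from workcell import *
s=read_camera('scene');t=read_camera('top')
print(get_state()['ft_force'],get_state()['t'])
a=cv2.resize(s['frame'][120:260,220:400,::-1],(800,600))
b=cv2.resize(t['frame'][95:180,240:340,::-1],(400,340))
a[260:,400:]=b
cv2.imwrite('pics/m2.png',a)
E
```

```text
[ 0.60390095 -0.66937339 -0.23694918] 6.25
```

View pics/m2.png

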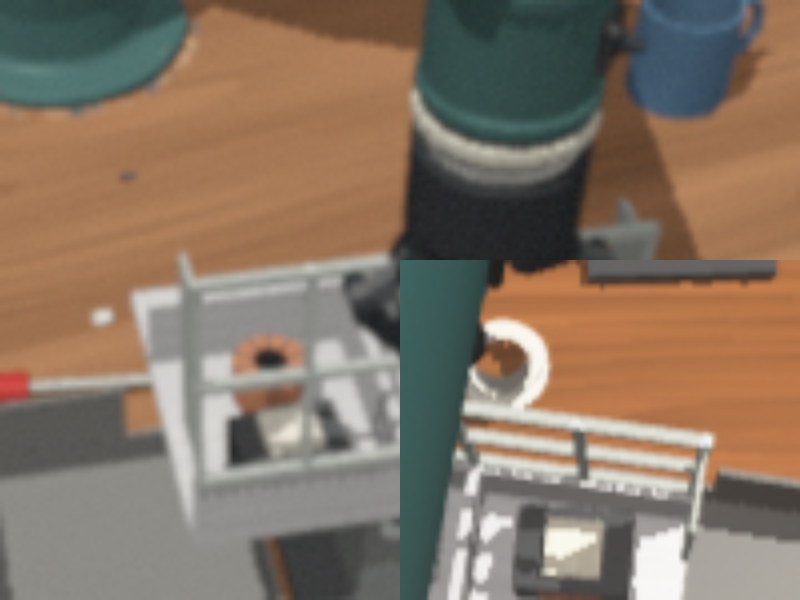

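The cover is standing still at about 1.5 rad; the top-view corner at (318,140) has not moved between frames. So it is balanced just short of upright. I'll go over the top to the robot side and push it past upright with shut fingers.

Request:
{"fn": "carry_out", "kwargs": {"rows": [[0, 0, -0.03, 0, 0, 0], [0, 0, -0.045, 0, 0, 0], [0, 0, -0.05, 0, 0, 0], [0.05, 0, 0, 0, 0, 0], [0.06, 0, 0, 0, 0, 0], [0.06, 0, 0, 0, 0, 0], [0, 0, 0, 0, 0, 0]], "claw": 0}}

```text
t: 6.95
ee_pos: [601.9, 7.6, 381.5]
eef_rot: [0.08, 0.997, 0.002, -0.001]
ft_force: [0.3, -0.2, 0.6]
opening: 0.2
grip_force: 0.0
```

```bash
python3 - <<'E'
from h import *
from workcell import *
s=read_camera('scene');t=read_camera('top')
print(get_state()['ft_force'],get_state()['t'])
a=cv2.resize(s['frame'][100:270,200:420,::-1],(780,600))[:,:]
b=cv2.resize(t['frame'][95:180,240:340,::-1],(300,255))
a[345:,480:]=b
cv2.imwrite('pics/m3.png',a)
E
```

```text
[ 0.83844255 -0.13824678  0.37254906] 7.05
```

View pics/m3.png

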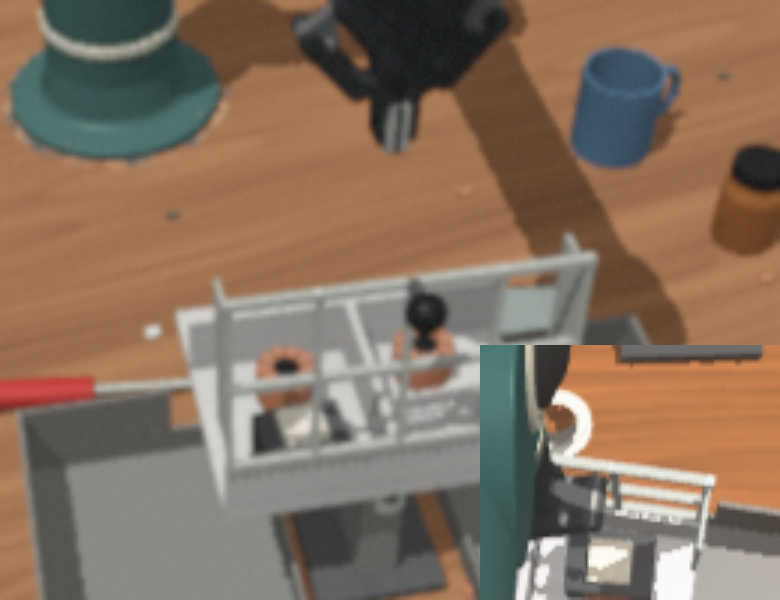

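The knob is at crop (427,312) and the cover corner is unchanged, so the cover is standing at about 1.5 rad. The fingers are now on the robot side. I'll go down and push.

Request:
{"fn": "carry_out", "kwargs": {"rows": [[0, 0, 0.05, 0, 0, 0], [0, 0, 0.05, 0, 0, 0], [0, 0, 0.008, 0, 0, 0], [-0.03, 0, 0, 0, 0, 0], [-0.015, 0, 0, 0, 0, 0], [-0.01, 0, 0, 0, 0, 0], [-0.01, 0, 0, 0, 0, 0], [-0.01, 0, 0, 0, 0, 0], [-0.01, 0, 0, 0, 0, 0], [-0.01, 0, 0, 0, 0, 0], [-0.01, 0, 0, 0, 0, 0], [-0.01, 0, 0, 0, 0, 0], [-0.005, 0, 0, 0, 0, 0], [0, 0, 0, 0, 0, 0]]}}

```text
t: 8.45
ee_pos: [696.7, -7.9, 299.7]
eef_rot: [0.081, 0.997, -0.0, -0.0]
ft_force: [-0.3, -0.5, -0.5]
opening: -0.2
grip_force: 0.0
```

Request:
{"fn": "carry_out", "kwargs": {"rows": [[0.04, 0, 0, 0, 0, 0], [0.05, 0, 0, 0, 0, 0], [0.05, 0, 0, 0, 0, 0], [0.05, 0, 0, 0, 0, 0], [0.05, 0, 0, 0, 0, 0], [0, 0, 0, 0, 0, 0]]}}

```text
t: 9.05
ee_pos: [514.5, 22.2, 300.1]
eef_rot: [0.08, 0.997, 0.001, -0.001]
ft_force: [1.0, 0.4, 1.2]
opening: 0.4
grip_force: 0.0
```

```bash
python3 - <<'E'
from h import *
from workcell import *
s=read_camera('scene');t=read_camera('top')
print(get_state()['ee_pos'],get_state()['ft_force'],get_state()['t'])
a=cv2.resize(s['frame'][100:270,200:420,::-1],(780,600))[:,:]
b=cv2.resize(t['frame'][95:180,240:340,::-1],(300,255))
a[345:,480:]=b
cv2.imwrite('pics/m4.png',a)
E
```

```text
[518.67225332  21.60865439 300.83269453] [ 0.93870218 -0.84726099 -0.58844629] 9.15
```

View pics/m4.png

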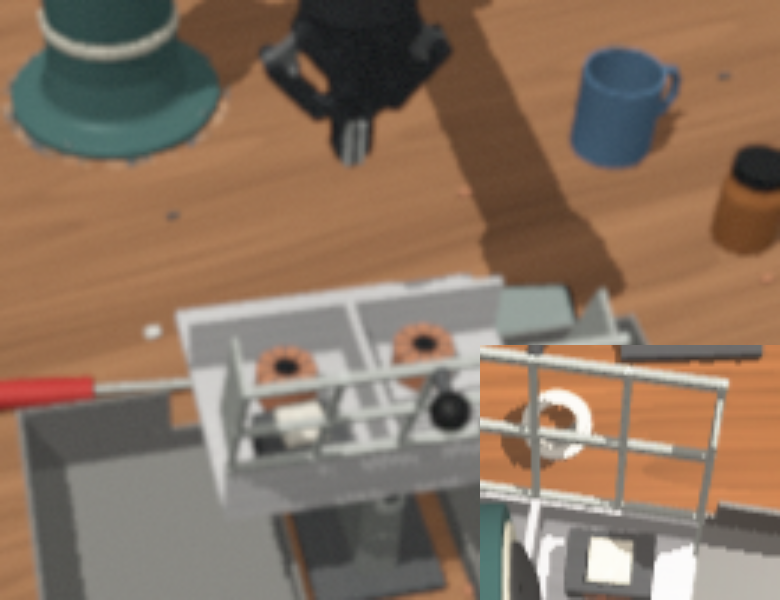

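The cover is now open at about 1.95: the top-view corner at (322,108) matches the prediction for the stop. Next I'll go above the left ledge.

Request:
{"fn": "carry_out", "kwargs": {"rows": [[0.0232, 0.0412, 0, 0, 0, 0], [0.0232, 0.0412, 0, 0, 0, 0], [0, 0.0412, 0, 0, 0, 0], [0, 0, 0.06, 0, 0, 0], [0, 0, 0.06, 0, 0, 0], [0, 0, 0.055, 0, 0, 0], [0, 0, 0.025, 0, 0, 0], [0, 0, 0, 0, 0, 0], [0, 0, 0, 0, 0, 0]], "claw": 0}}

```text
t: 10.05
ee_pos: [500.6, 118.2, 150.3]
eef_rot: [0.081, 0.997, -0.0, 0.0]
ft_force: [-0.3, 1.2, 0.4]
opening: -0.1
grip_force: 0.0
```

Request:
{"fn": "carry_out", "kwargs": {"rows": [[0, 0, 0.012, 0, 0, 0], [0, 0, 0.01, 0, 0, 0], [0, 0.0012, 0.0063, 0.0318, 0, 0], [0, 0.0012, 0.0063, 0.0318, 0, 0], [0, 0.0012, 0.0063, 0.0318, 0, 0], [0, 0.0012, 0.0063, 0.0318, 0, 0], [0, 0, 0, 0, 0, 0]]}}

```text
t: 10.75
ee_pos: [499.8, 122.1, 114.1]
eef_rot: [0.079, 0.992, -0.1, -0.008]
ft_force: [0.5, 0.6, 0.2]
opening: -0.1
grip_force: 0.0
```

Request:
{"fn": "carry_out", "kwargs": {"rows": [[0, 0.0012, 0.0063, 0.0318, 0, 0], [0, 0.0012, 0.0063, 0.0318, 0, 0], [0, 0.0012, 0.0063, 0.0318, 0, 0], [0, 0.0012, 0.0063, 0.0318, 0, 0]]}}

```text
t: 11.15
ee_pos: [499.8, 118.7, 96.0]
eef_rot: [0.08, 0.977, -0.198, -0.016]
ft_force: [-0.4, -0.7, 4.0]
opening: 0.1
grip_force: 1.8
```

```bash
python3 - <<'E'
from h import *
from workcell import *
s=read_camera('scene')
print(get_state()['ee_pos'],get_state()['ft_force'],get_state()['t'])
cv2.imwrite('pics/m5.png',cv2.resize(s['frame'][130:310,190:420,::-1],(766,600)))
E
```

```text
[499.27603163 120.4289241   94.43426799] [-0.44223222  2.05041999 -1.23966679] 11.2
```

View pics/m5.png

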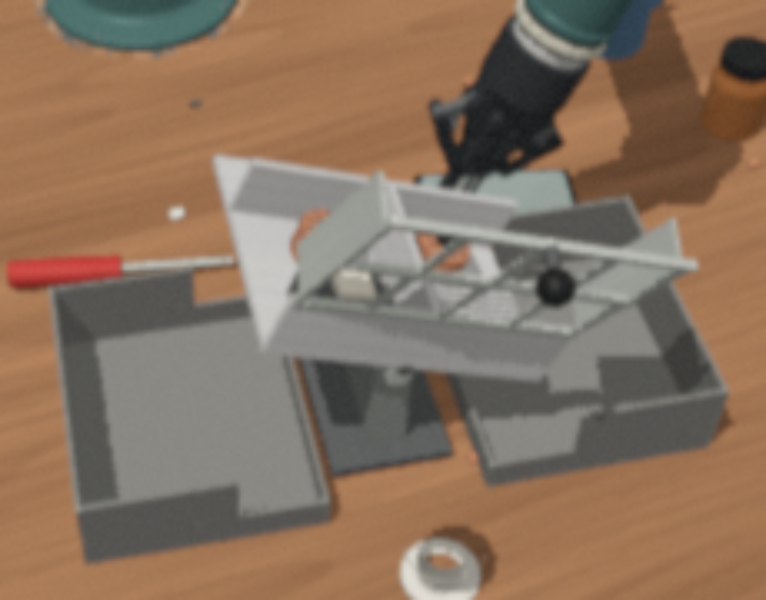

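The tray is tilted left by about 0.4, with the parts still in their bays (left choke at crop (450,250)). I'll tip it further, slowly.

Request:
{"fn": "carry_out", "kwargs": {"rows": [[0, 0.0006, 0.0032, 0.0159, 0, 0], [0, 0.0006, 0.0032, 0.0159, 0, 0], [0, 0.0006, 0.0032, 0.0159, 0, 0], [0, 0.0006, 0.0032, 0.0159, 0, 0], [0, 0.0006, 0.0032, 0.0159, 0, 0], [0, 0.0006, 0.0032, 0.0159, 0, 0], [0, 0.0006, 0.0032, 0.0159, 0, 0], [0, 0.0006, 0.0032, 0.0159, 0, 0], [0, 0, 0, 0, 0, 0], [0, 0, 0, 0, 0, 0], [0, 0, 0, 0, 0, 0]]}}

```text
t: 12.3
ee_pos: [498.0, 111.9, 76.8]
eef_rot: [0.078, 0.952, -0.295, -0.024]
ft_force: [-0.5, 0.1, 1.2]
opening: 0.1
grip_force: 0.0
```

Request:
{"fn": "carry_out", "kwargs": {"rows": [[0, 0.0006, 0.0032, 0.0159, 0, 0], [0, 0.0006, 0.0032, 0.0159, 0, 0], [0, 0.0006, 0.0032, 0.0159, 0, 0], [0, 0, 0, 0, 0, 0], [0, 0, 0, 0, 0, 0], [0, 0, 0, 0, 0, 0], [0, 0, 0, 0, 0, 0]]}}

```text
t: 13.0
ee_pos: [497.9, 110.0, 70.1]
eef_rot: [0.076, 0.941, -0.33, -0.027]
ft_force: [-0.6, 0.3, -0.6]
opening: 0.3
grip_force: 0.0
```

```bash
cat > cop.py <<'E'
from h import *
from workcell import *
s=read_camera('scene');t=read_camera('top');q=get_state()
print(q['t'],q['ee_pos'],q['ft_force'],'lean',R.from_quat(q['eef_rot']).as_matrix()[:,2])
np.savez('last.npz',s=s['frame'],t=t['frame'])
def cop(c,n,x0,y0,x1,y1):
    h=cv2.cvtColor(c['frame'],cv2.COLOR_RGB2HSV)[y0:y1,x0:x1];f=c['frame'][y0:y1,x0:x1].astype(int)
    m=((f[...,0]-f[...,2]>60)&(h[...,0]<14)&(h[...,1]>100)).astype(np.uint8)
    k,l,st,ce=cv2.connectedComponentsWithStats(m)
    print(n,[(ce[i]+[x0,y0]).round().tolist()+[int(st[i,4])] for i in range(1,k) if st[i,4]>15])
cop(s,'scene',245,170,405,270)
cop(t,'top',140,125,370,245)
E
python3 cop.py; python3 - <<'E'
from h import *
s=dict(np.load('scene0.npz'))
a=-.162;ex=np.array([np.cos(a),np.sin(a),0]);ey=np.array([-ex[1],ex[0],0]);O=np.array([599.5,6,0])
for y in(130,160,190,220,250,280,310):
  print(y,[proj(s,O+ey*y+x*ex+[0,0,20]).round() .tolist()for x in(-100,-50,0,50,100)])
E
```

```text
13.1 [497.90998895 110.02013983  70.14582672] [-0.49043972 -0.29011812 -0.08075888] lean [-0.10057233 -0.61596833 -0.78132466]
scene [[256.0, 195.0, 942], [308.0, 175.0, 360], [374.0, 176.0, 344], [396.0, 202.0, 333], [293.0, 202.0, 19], [336.0, 218.0, 68], [403.0, 231.0, 33], [326.0, 264.0, 100], [395.0, 267.0, 89]]
top [[145.0, 153.0, 751], [219.0, 132.0, 217], [239.0, 132.0, 272], [327.0, 137.0, 2183], [198.0, 129.0, 54], [365.0, 216.0, 534], [253.0, 193.0, 329], [205.0, 193.0, 221], [204.0, 236.0, 17], [301.0, 242.0, 167], [145.0, 242.0, 51], [209.0, 242.0, 265], [258.0, 244.0, 30]]
130 [[335.0, 210.0], [340.0, 223.0], [345.0, 236.0], [351.0, 250.0], [358.0, 265.0]]
160 [[344.0, 209.0], [350.0, 221.0], [356.0, 234.0], [362.0, 248.0], [368.0, 263.0]]
190 [[354.0, 207.0], [360.0, 219.0], [366.0, 232.0], [372.0, 246.0], [379.0, 261.0]]
220 [[363.0, 205.0], [369.0, 218.0], [376.0, 231.0], [382.0, 244.0], [389.0, 259.0]]
250 [[373.0, 204.0], [379.0, 216.0], [385.0, 229.0], [392.0, 242.0], [400.0, 257.0]]
280 [[382.0, 202.0], [389.0, 214.0], [395.0, 227.0], [402.0, 241.0], [410.0, 255.0]]
310 [[391.0, 201.0], [398.0, 213.0], [405.0, 226.0], [412.0, 239.0], [420.0, 253.0]]
```

```bash
python3 cop.py | grep top; python3 - <<'E'
from h import *
t=dict(np.load('top0.npz'))
a=-.162;ex=np.array([np.cos(a),np.sin(a),0]);ey=np.array([-ex[1],ex[0],0]);O=np.array([599.5,6,0])
for z in(20,35,60,90):
  d=onz(t,205,193,z)-O;print(z,d@ex,d@ey)
m=np.load('last.npz')
cv2.imwrite('pics/m6.png',np.hstack([cv2.resize(m['t'][110:260,135:265,::-1],(400,460)),cv2.resize(m['s'][150:280,285:415,::-1],(400,460))]))
E
```

```text
top [[145.0, 153.0, 751], [219.0, 132.0, 217], [239.0, 132.0, 272], [327.0, 137.0, 2183], [198.0, 129.0, 54], [365.0, 216.0, 534], [253.0, 193.0, 330], [195.0, 192.0, 322], [203.0, 236.0, 19], [301.0, 242.0, 167], [145.0, 242.0, 51], [209.0, 242.0, 261], [258.0, 243.0, 29]]
20 -28.13891153420061 130.06139703828825
35 -29.613095842761837 126.95301297657791
60 -32.07006969036377 121.77237287372736
90 -35.01843830748612 115.55560475030674
```

Request:
{"fn": "carry_out", "kwargs": {"rows": [[0, 0, 0, 0, 0, 0], [0, 0, 0, 0, 0, 0], [0, 0, 0, 0, 0, 0], [0, 0, 0, 0, 0, 0], [0, 0, 0, 0, 0, 0], [0, 0, 0, 0, 0, 0]]}}

```text
t: 13.8
ee_pos: [497.9, 110.1, 70.0]
eef_rot: [0.076, 0.941, -0.33, -0.027]
ft_force: [-0.2, 0.2, -0.2]
opening: -0.1
grip_force: 0.0
```

```bash
python3 cop.py; python3 - <<'E'
from h import *
m=np.load('last.npz');t0=np.load('top0.npz')['frame'];s0=np.load('scene0.npz')['frame']
cv2.imwrite('pics/m6.png',np.hstack([cv2.resize(m['t'][110:260,135:265,::-1],(400,460)),cv2.resize(m['s'][150:280,285:415,::-1],(400,460))]))
t=dict(np.load('top0.npz'))
# brightness-changed blobs in left tote
d=np.abs(m['t'].astype(int)-t0).max(2)>45
d[:120]=0;d[245:]=0;d[:,:140]=0;d[:,205:]=0
k,l,st,ce=cv2.connectedComponentsWithStats(d.astype(np.uint8))
print([(ce[i].round().tolist(),st[i].tolist()) for i in range(1,k) if st[i,4]>40])
E
```

```text
13.9 [497.8969934  110.09651036  70.02057779] [ 0.43859219  0.73117376 -0.1750566 ] lean [-0.1005405 -0.6162234 -0.7811276]
scene [[256.0, 195.0, 946], [308.0, 175.0, 360], [374.0, 176.0, 344], [396.0, 202.0, 332], [293.0, 202.0, 19], [360.0, 219.0, 20], [403.0, 231.0, 32], [326.0, 264.0, 96], [395.0, 267.0, 89]]
top [[145.0, 153.0, 751], [219.0, 132.0, 216], [239.0, 132.0, 271], [327.0, 137.0, 2183], [198.0, 129.0, 53], [365.0, 216.0, 534], [186.0, 191.0, 291], [253.0, 193.0, 331], [204.0, 236.0, 16], [301.0, 242.0, 167], [145.0, 242.0, 50], [209.0, 242.0, 267], [258.0, 244.0, 31]]
[([184.0, 157.0], [157, 120, 48, 85, 1861]), ([169.0, 223.0], [140, 200, 65, 45, 1936])]
```

View pics/m6.png

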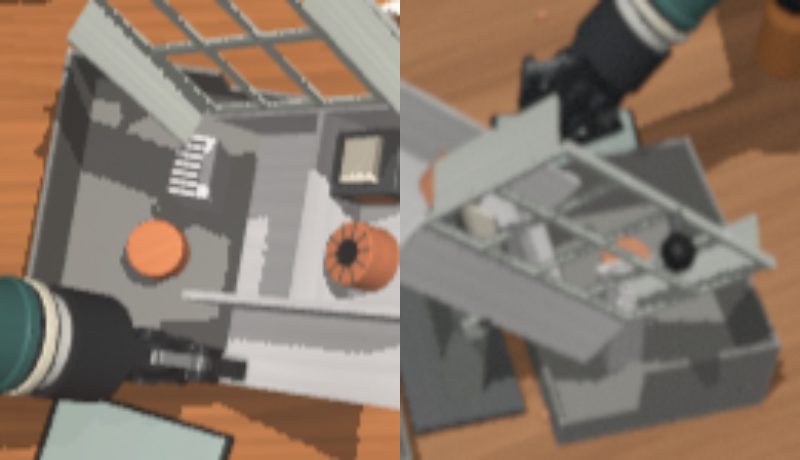

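The choke lies in the left tote (left half, (155,250)). The heat sink at (190,165) has left the tray but looks propped on its edge. The transformer and the right choke rest against the divider. I'll tip slightly more, still short of the stop, to let the heat sink settle.

Request:
{"fn": "carry_out", "kwargs": {"rows": [[0, 0.0006, 0.0032, 0.0159, 0, 0], [0, 0.0006, 0.0032, 0.0159, 0, 0], [0, 0.0006, 0.0032, 0.0159, 0, 0], [0, 0.0006, 0.0032, 0.0159, 0, 0], [0, 0, 0, 0, 0, 0], [0, 0, 0, 0, 0, 0], [0, 0, 0, 0, 0, 0], [0, 0, 0, 0, 0, 0], [0, 0, 0, 0, 0, 0], [0, 0, 0, 0, 0, 0]]}}

```text
t: 14.9
ee_pos: [498.0, 105.7, 62.8]
eef_rot: [0.075, 0.923, -0.377, -0.03]
ft_force: [-0.6, 1.9, 13.0]
opening: 0.1
grip_force: 0.0
```

```bash
cp last.npz prev.npz; python3 cop.py|grep -v scene; cat > hs.py <<'E'
from h import *
m=np.load('last.npz')['t'];p=np.load('prev.npz')['t']
d=np.abs(m.astype(int)-p).max(2)>40;d[:115]=0;d[250:]=0;d[:,:140]=0;d[:,330:]=0
k,l,st,ce=cv2.connectedComponentsWithStats(d.astype(np.uint8))
print('changed',[(ce[i].round().tolist(),st[i].tolist()) for i in range(1,k) if st[i,4]>15])
g=(m.min(2)>150).astype(np.uint8);g[:,:140]=0;g[:,215:]=0;g[:145]=0;g[232:]=0
k,l,st,ce=cv2.connectedComponentsWithStats(cv2.dilate(g,np.ones((3,3))))
print('bright',[(ce[i].round().tolist(),st[i].tolist()) for i in range(1,k) if st[i,4]>15])
c=m[145:185:2,165:215:2].max(2)
print('\n'.join(' '.join('%3d'%v for v in r) for r in c))
E
python3 hs.py
```

```text
15.0 [498.00843858 105.70395503  62.84309244] [-0.63517238  1.21939166 13.99932895] lean [-0.11126515 -0.69135554 -0.71389606]
top [[145.0, 154.0, 751], [217.0, 133.0, 181], [236.0, 132.0, 231], [326.0, 137.0, 2234], [197.0, 130.0, 29], [365.0, 216.0, 534], [186.0, 191.0, 290], [252.0, 193.0, 329], [181.0, 236.0, 33], [203.0, 236.0, 22], [145.0, 242.0, 59], [299.0, 242.0, 191], [209.0, 242.0, 277], [256.0, 243.0, 41]]
changed [([187.0, 126.0], [168, 115, 37, 36, 272]), ([213.0, 118.0], [205, 115, 14, 8, 64]), ([246.0, 131.0], [226, 115, 41, 39, 288]), ([271.0, 134.0], [257, 116, 29, 36, 198]), ([167.0, 133.0], [156, 124, 24, 20, 45]), ([228.0, 133.0], [217, 124, 23, 20, 120]), ([210.0, 135.0], [200, 127, 22, 19, 55]), ([171.0, 147.0], [168, 144, 6, 7, 22]), ([290.0, 193.0], [278, 149, 21, 98, 287]), ([197.0, 161.0], [189, 153, 16, 17, 93]), ([244.0, 162.0], [242, 155, 5, 15, 44]), ([256.0, 161.0], [254, 154, 5, 16, 48]), ([273.0, 166.0], [270, 155, 7, 22, 53]), ([216.0, 189.0], [207, 160, 15, 47, 252]), ([244.0, 188.0], [236, 165, 18, 43, 167]), ([200.0, 171.0], [196, 169, 7, 6, 21])
[... 1851 characters left out ...]

151 151 150 151 150 151 150 150 127  93  93  94 178 194 168 124 123 209 151 100  99 100  96  95  96
151 151 150 151 150 150 150 151 150 151 129  95  96 120 170 206 215 230 175  99  98 100  96  96  96
150 151 151 151 151 150 151 151 152 152 126  94  95  94  99 100 100  99 104  99  99  99  95  95  95
151 150 151 150 152 152 152 152 151 129  94  95  95  95  95  97  98 100 100 101  99  98  95  95  96
151 151 151 151 152 151 151 151 151 102  95  95  95  95  96  95  95  95  95  96  98  96  95  96  96
151 151 152 152 152 151 151 151 151 155 147 119  96  95  95  95  95  95  95  96  95  95  95  96  96
151 151 152 151 152 152 151 169 223 233 236 238 223 137  95  95 124  95  95  96  96  96  96  96  96
```

```bash
python3 - <<'E'
from h import *
t=dict(np.load('top0.npz'))
a=-.162;ex=np.array([np.cos(a),np.sin(a),0]);ey=np.array([-ex[1],ex[0],0]);O=np.array([599.5,6,0])
f=lambda u,v,z:((onz(t,u,v,z)-O)@ex,(onz(t,u,v,z)-O)@ey)
for p in((157.6,126.7),(141.5,216)):print('tote outer',f(*p,75))
for p in((369,154),(356.5,246)):print('R tote outer',f(*p,75))
for z in(50,65,76):print('hs',z,f(196,165,z))
print('choke',f(186,191,34))
E
```

```text
tote outer (np.float64(107.86397435520377), np.float64(255.16232591860066))
tote outer (np.float64(-107.3791348123532), np.float64(257.46253851440906))
R tote outer (np.float64(110.61764299218525), np.float64(-249.4192902173053))
R tote outer (np.float64(-106.97602727702657), np.float64(-246.8033425228308))
hs 50 (np.float64(33.257464192938926), np.float64(155.9785402735356))
hs 65 (np.float64(30.810397233788457), np.float64(152.38429640812228))
hs 76 (np.float64(29.015881463744726), np.float64(149.74851757348583))
choke (np.float64(-31.043984546069932), np.float64(174.0011362603423))
```

The heat sink and choke are both in the tote (tote spans lateral 62–252; sink is at about 150, choke at 174). The wrist force has risen to 14 N, so I'm going no further. Next I'll lift off, move to the right ledge end and level the tray.

Request:
{"fn": "carry_out", "kwargs": {"rows": [[0, 0, -0.02, 0, 0, 0], [0, 0, -0.03, 0, 0, 0], [0, 0, -0.03, 0, 0, 0], [0, -0.0422, 0, 0, 0, 0], [0, -0.0422, 0, 0, 0, 0], [0, -0.0422, 0, 0, 0, 0], [0, -0.0422, 0, 0, 0, 0], [0, -0.0422, 0, 0, 0, 0], [0, -0.0422, 0, 0, 0, 0], [0, 0, 0, 0, 0, 0]]}}

```text
t: 16.0
ee_pos: [481.8, 9.7, 239.2]
eef_rot: [0.078, 0.923, -0.376, -0.03]
ft_force: [-0.2, 0.0, -0.8]
opening: -0.2
grip_force: 0.0
```

```bash
cp last.npz prev.npz; python3 cop.py|grep -v scene; python3 hs.py | grep -v ' 9[0-9] '; cat > tp.py <<'E'
from h import *
from workcell import *
q=get_state();M=R.from_quat(q['eef_rot']).as_matrix();p=q['ee_pos']
a=-.162;ex=np.array([np.cos(a),np.sin(a),0]);ey=np.array([-ex[1],ex[0],0])
d=p-np.array([599.5,6,115]);y,z=d@ey,d[2];L=np.arctan2(-M[:,2]@ey,-M[2,2])
L2=np.arctan2(-(M[:,2]@ey),-M[2,2])
print('ex',d@ex,'lean',L,'tray frame v,h',y*np.cos(L)-z*np.sin(L),y*np.sin(L)+z*np.cos(L))
E
python3 tp.py
```

```text
16.1 [481.85034474  13.15211454 236.79262608] [ 0.1357284   1.42210476 -0.33295933] lean [-0.11271655 -0.68952193 -0.71544006]
top [[145.0, 152.0, 731], [217.0, 132.0, 182], [236.0, 132.0, 231], [326.0, 137.0, 2235], [197.0, 130.0, 30], [365.0, 216.0, 534], [186.0, 191.0, 292], [252.0, 193.0, 335], [299.0, 242.0, 191], [218.0, 242.0, 174], [143.0, 243.0, 20], [253.0, 243.0, 54]]
changed [([184.0, 224.0], [140, 194, 112, 54, 2534]), ([191.0, 227.0], [182, 224, 18, 7, 72])]
bright [([194.0, 158.0], [180, 144, 25, 32, 389]), ([209.0, 145.0], [204, 144, 12, 4, 41]), ([173.0, 216.0], [162, 196, 20, 37, 423]), ([207.0, 206.0], [198, 203, 18, 7, 100]), ([214.0, 214.0], [213, 211, 3, 7, 21]), ([214.0, 229.0], [212, 226, 4, 6, 21])]
ex -117.26281111442019 lean 0.7735425659401254 tray frame v,h -93.61962516552619 78.808862473651
```

Request:
{"fn": "carry_out", "kwargs": {"rows": [[0, 0, 0.04, 0, 0, 0], [0, 0, 0.025, 0, 0, 0], [0, 0, 0.012, 0, 0, 0], [0, -0.0012, 0.0063, -0.0318, 0, 0], [0, -0.0012, 0.0063, -0.0318, 0, 0], [0, -0.0012, 0.0063, -0.0318, 0, 0], [0, -0.0012, 0.0063, -0.0318, 0, 0], [0, -0.0012, 0.0063, -0.0318, 0, 0], [0, -0.0012, 0.0063, -0.0318, 0, 0], [0, -0.0012, 0.0063, -0.0318, 0, 0]]}}

```text
t: 17.1
ee_pos: [471.5, -48.4, 172.3]
eef_rot: [0.078, 0.975, -0.208, -0.018]
ft_force: [-2.8, 6.3, 3.2]
opening: 0.0
grip_force: 3.2
```

```bash
cp last.npz prev.npz; python3 cop.py|grep -v scene; python3 tp.py
```

```text
17.2 [471.76295357 -50.72943498 172.88732591] [ 0.04411995 -0.14190909  0.62650541] lean [-0.06610828 -0.40519422 -0.91183734]
top [[145.0, 156.0, 785], [164.0, 125.0, 16], [203.0, 130.0, 163], [226.0, 132.0, 293], [250.0, 133.0, 311], [332.0, 137.0, 1934], [271.0, 137.0, 65], [365.0, 216.0, 534], [184.0, 189.0, 204], [257.0, 194.0, 333], [142.0, 224.0, 62], [307.0, 243.0, 117]]
ex -116.9145200919187 lean 0.423058953852248 tray frame v,h -93.6030538100787 21.3398133585328
```

Request:
{"fn": "carry_out", "kwargs": {"rows": [[0, -0.0012, 0.0063, -0.0318, 0, 0], [0, -0.0012, 0.0063, -0.0318, 0, 0], [0, -0.0012, 0.0063, -0.0318, 0, 0], [0, -0.0012, 0.0063, -0.0318, 0, 0], [0, -0.0012, 0.0063, -0.0318, 0, 0], [0, -0.0012, 0.0063, -0.0318, 0, 0], [0, -0.0012, 0.0063, -0.0318, 0, 0], [0, -0.0012, 0.0063, -0.0318, 0, 0], [0, -0.0005, 0.003, -0.0146, 0, 0], [0, 0, 0.003, 0, 0, 0], [0, 0, 0, 0, 0, 0], [0, 0, 0, 0, 0, 0]]}}

```text
t: 18.4
ee_pos: [468.9, -67.1, 133.4]
eef_rot: [0.08, 0.997, -0.002, -0.001]
ft_force: [-0.7, 0.2, -0.2]
opening: 0.1
grip_force: 0.0
```

```bash
python3 tp.py;python3 -c "from workcell import *;print(get_state()['ee_pos'],get_state()['ft_force'])"
```

```text
ex -117.09966571121358 lean 0.003137022202281715 tray frame v,h -93.21735269688013 18.08014252834869
[468.90753559 -67.05312039 133.37247799] [-0.69966051  0.20591357 -0.17837682]
```

Request:
{"fn": "carry_out", "kwargs": {"rows": [[0, 0, -0.02, 0, 0, 0], [0, 0, -0.05, 0, 0, 0], [0, 0, -0.06, 0, 0, 0], [0, 0, -0.06, 0, 0, 0], [0.03, -0.05, -0.02, 0, 0, 0], [0.02, -0.06, 0, 0, 0, 0], [0, -0.06, 0, 0, 0, 0], [0, -0.06, 0, 0, 0, 0], [0, 0, 0, 0, 0, 0], [0, 0, 0, 0, 0, 0], [0, 0, 0, 0, 0, 0]]}}

```text
t: 19.5
ee_pos: [404.5, -230.0, 291.3]
eef_rot: [0.08, 0.997, -0.001, -0.001]
ft_force: [-0.2, 1.3, 0.1]
opening: -0.2
grip_force: 0.0
```

```bash
python3 cop.py|grep -v scene; python3 - <<'E'
from h import *
m=np.load('last.npz');T=m['t'];t=dict(np.load('top0.npz'))
w=lambda F:(F.min(2)>195).astype(np.uint8)
for n,F in(('now',T),('start',t['frame'])):
    g=w(F);g[:218]=0;g[256:]=0;g[:,:185]=0;g[:,315:]=0
    k,l,st,ce=cv2.connectedComponentsWithStats(g);i=1+st[1:,4].argmax();P=np.argwhere(l==i)[:,::-1]
    print(n,'ledge left/right/bottom px',P[P[:,0].argmin()],P[P[:,0].argmax()],P[P[:,1].argmax()],st[i])
a=-.162;ex=np.array([np.cos(a),np.sin(a),0]);ey=np.array([-ex[1],ex[0],0]);O=np.array([599.5,6,0])
# cover corner by max along predicted ones
for th in(1.7,1.95):
  for y in(-117,117):
    print(th,proj(t,O+[0,0,184]+ex*(69-138*np.cos(th)+2*np.sin(th))+ey*y+[0,0,138*np.sin(th)]))
g=((T.max(2).astype(int)-T.min(2)<40)&(T.min(2)>110)).astype(np.uint8);g[:,:310]=0;g[:,330:]=0;g[:95]=0;g[125:]=0
P=np.argwhere(g)[:,::-1];print('cover corner',P[P[:,1].argmin()],P[P[:,0].argmax()])
# transformer dark
g=(T.max(2)<70).astype(np.uint8);g[:,:240]=0;g[:,320:]=0;g[:145]=0;g[225:]=0
k,l,st,ce=cv2.connectedComponentsWithStats(g);i=1+st[1:,4].argmax();print('dark',ce[i],st[i],[((onz(t,*ce[i],175)-O)@e) for e in(ex,ey)])
for u in((186,191),):pass
c=T[135:215:3,150:206:2].max(2);print('\n'.join(' '.join('%3d'%v for v in r) for r in c))
E
```

```text
19.6 [ 404.6459222  -229.96742562  291.39890465] [-0.7745996  -0.25152169  0.14211672] lean [-8.95542145e-04 -1.70310602e-03 -9.99998149e-01]
top [[145.0, 155.0, 776], [181.0, 127.0, 130], [218.0, 130.0, 274], [243.0, 133.0, 300], [306.0, 126.0, 86], [345.0, 138.0, 1295], [275.0, 137.0, 335], [301.0, 140.0, 403], [365.0, 216.0, 534], [185.0, 191.0, 267], [265.0, 195.0, 255], [159.0, 232.0, 751], [313.0, 243.0, 52]]
now ledge left/right/bottom px [194 228] [303 222] [298 248] [ 194  218  110   31 2168]
start ledge left/right/bottom px [194 228] [303 222] [298 248] [ 194  218  110   31 2056]
1.7 [320.98728393 125.64854148]
1.7 [190.39458739 108.25141584]
1.95 [322.97506365 109.07910266]
1.95 [194.35625698  92.07874738]
cover corner [310 105] [323 107]
dark [261.33333333 176.16666667] [259 176   5   2   6] [np.float64(8.160951934660616), np.float64(-14.148355324351245)]
179 177 177 126  75  75  57  55  62  68  59  67  57  57  57  58  58  58  58  58  59  59  59  75 111 116 118 117
167 173 163  92  75  76  75  56  79  85  86  86  86  86  86  86  83  77  78  71  66  63  60  60 107 115 117 
[... 2103 characters left out ...]
 199  95  95  96 233 237 237
 80  79  80 140 144 144 144 144 144 145 144 144 145  95  92 181 217 227 229 216 155  95  95  95  95 237 238 238
 80  80  87 143 144 144 144 144 144 144 144 144 145 144  96  92  93  94  94 120  94  95 166 141 171 236 235 235
 80  80 114 143 144 144 144 144 144 144 144 144 144 145 145 145 145 145 146 101  94 115 198 209 227 237 238 239
 80  80 139 144 144 144 144 144 145 144 144 145 145 145 145 145 145 145 146 101  95  95  96  97 146 143 136 131
 80  81 140 144 144 144 144 144 144 144 145 144 145 144 144 145 145 145 146 102  96  96  96  96 155 156 157 157
 80  87 143 143 144 144 144 144 145 144 144 145 145 145 145 145 145 146 146  99  95  96  96 148 237 238 214 210
```

```bash
python3 - <<'E'
from h import *
from workcell import *
import time
A=read_camera('top')
for _ in range(6):B=read_camera('top')
d=np.abs(A['frame'].astype(int)-B['frame']).max(2)[120:245,145:310];print('moving px',(d>40).sum())
T=B['frame'];a=-.162;ex=np.array([np.cos(a),np.sin(a),0]);ey=np.array([-ex[1],ex[0],0]);O=np.array([599.5,6,0])
for th in(85,95):
  g=(T.max(2)<th).astype(np.uint8);g[:,:245]=0;g[:,315:]=0;g[:150]=0;g[190:]=0
  k,l,st,ce=cv2.connectedComponentsWithStats(g);i=1+st[1:,4].argmax();print('transf',ce[i],st[i],[((onz(B,*ce[i],170)-O)@e) for e in(ex,ey)])
print('chokeR',[((onz(B,265,195,163)-O)@e) for e in(ex,ey)])
S=read_camera('scene')
for z in(40,60,76,100):
  p=onz(B,191,165,z);print(z,(p-O)@ey,proj(S,p))
q=S['frame'];c=q[205:240:2,325:371:2].max(2);print('\n'.join(' '.join('%3d'%v for v in r) for r in c))
E
```

```text
moving px 0
transf [285.73913043 160.04347826] [283 158   6   6  23] [np.float64(50.23811799130434), np.float64(-60.11949643940306)]
transf [285.67741935 160.4516129 ] [283 158   6   7  31] [np.float64(49.350901462369706), np.float64(-60.110626722905465)]
chokeR [np.float64(-28.87884312833913), np.float64(-26.69421931465131)]
40 170.50015653154637 [364.30276497 238.06634822]
60 165.46582412322286 [363.27390001 232.83865473]
76 161.438358196564 [362.43391612 228.57067156]
100 155.39715930657576 [361.14481075 222.02068882]
146 184 194 203 205 208 211 211 211 180  99  83  69  75  83 117 128 130 132 134 125 111  90
152 210 211 211 212 212 212 213 205 130 115  89  89 106 122 147 166 176 185 192 149 111 119
123 208 214 213 213 213 212 208 164 105 165 173 190 194 195 190 187 180 165 151 129 130 137
 60 136 192 207 204 202 201 199 154 119 139 149 144 145 140 135 128 124 117 100 128 138 137
 44  38  81 179 188 184 168 140 148 188 205 203 149 136 137 139 131 126 107 125 137 138 137
 66  46  36 128 205 206 175 108 192 211 211 211 178 137 141 142 134 119 116 137 138 136 138
 55  38  33 131 210 1
[... 382 characters left out ...]
 119 120 124 131 134 122 120 148 173 169 195 188 120 138
135 138 135 137 134 135 138 125 123 120 121 120 120 121 119 121 163 178 172 174 148 102 138
128 127 119 121 121 123 121 119 121 119 118 120 120 120 119 124 167 175 175 138 107 106 139
119 119 119 119 116 118 117 119 118 119 118 120 122 126 119 143 181 171 173 157 118 130 138
119 116 117 117 118 119 122 121 124 127 126 127 127 127 111 138 173 165 143 143 129 125 123
126 130 123 118 117 114 117 122 109 100  96  90  97 102 103 122 138 132 127 141 126  96  84
127 126 108  97  89  88  86  86  86  85  85  86  99 103 100 107 129 127 125 132 122  98  84
 69  84  84  82  84  85  85  85  85  85  86  89 100 101 102 104 118 117 117 115 115  90  85
```

```bash
python3 -c "from workcell import *;print(job_done())"
```

```text
the job is handed in; nothing more can be done
None
```

I handed the job in at about 20 s with the cover open (about 1.95 rad), the tray level, and the heat sink and left choke in the left tote; the transformer and right choke were in the right bay when last seen. No verdict came back, and I did not confirm the transformer's position again after levelling or re-measure the phone, screwdriver and spool.

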